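# Clamp the grooming-post bracket to the lacquered table

## Task

Lay the plywood strip flat on the table under the foot of the clamp's screw, so that the whole foot will bear on it, and let go of it. Then take the crank by its loose grip sleeve and, keeping hold of the sleeve whenever the crank turns, wind it clockwise until the foot bears firmly on the strip, but no harder than firm, or the lacquered table is dented; then let go. Do not disturb the other things on the table.

Things in the scene. Friction and masses are not known exactly. Their poses are not given: they have to be found in the camera images.
- strip_mid (a point): clamping strip, loose, pale plywood with a cork face underneath, 200 x 52 x 12 mm, about 85 g, flat on the table left or right in front of the clamp; the point is its centre, 6 mm above the table; x along its length, y across. Held by one end it slides into the gap under the foot from the robot's side or from either side, the hand clear of the crank.
- clamp: black steel C-clamp bracket fixed on the table's far edge, open to the robot; origin on its vertical screw axis at table-top height; x points to its back, whose upright begins 68 mm behind the axis. Boss (46 mm across) 73-107 mm above the table. The round foot, 32 mm across, hangs 18-28 mm above the table: its height on the screw varies by 5 mm and is not reported; feel for contact.
- crank (a joint): turn of the crank about the screw axis, rad; starts between -1.6 and 1.6, grows when wound clockwise seen from above (tightening); at 0 the arm points along the clamp's x. One turn lowers foot, crank and sleeve together by 10 mm; the foot meets the strip after 0.6 to 1.6 turns. Let go of when firm, it may spring back by up to 25 degrees but stays tight.
- crank_hub (a point): top centre of the crank's steel hub (30 mm across), on the screw axis, about 172 mm above the table; the top of the crank arm (18 mm wide) is 8 mm lower. Slow push on the sleeve along its circle: about 5 N while the foot is free; from contact on it climbs about 0.8 N per 0.1 rad; 10 to 13 N is firm, under 9 N too loose, over 16 N dents the table. A hand at rest feels about 3 N less after a slow stop, up to 10 N less after a quick one.
- sleeve_mid (a point): centre of the loose grip sleeve, a black upright cylinder 23 mm across, 50 mm tall, spinning freely on the crank's pin; it travels on a circle of 70 mm radius about the screw axis, its centre 20 mm above the hub's top (about 192 mm above the table at first); it ends 3 mm above the crank arm. To wind, carry the hand round that circle without turning it: the pin turns in the sleeve.
- brush_mid (a point): white slicker brush, pins up, 220 mm long, head 58 mm wide, 29 mm high, leave alone; the point is in its middle, 12 mm above the table; x towards its head. Starts on the other side from the strip.
- comb: steel flea comb, 165 mm long, lying flat, 9 mm high, leave alone; origin near its middle on the table
- tumbler: empty glass tumbler, 74 mm across, 95 mm tall, leave alone; origin under its centre
- tin: closed tin box with lid, 114 x 154 x 70 mm, leave alone; origin under its centre
- spray: blue bottle, 56 mm across, 150 mm tall, leave alone; origin under its centre
- nailclip: nail clippers with grey handles, 140 mm long, lying flat, leave alone; origin near the joint
Things that resemble listed ones, but are neither listed nor needed, are in the scene too. What is shaped like the part that bears strip_mid but pink is not meant.

How it is judged:
On the way, in this order (a step that is already met when the one before it is completed fails the run):
1. the strip lies flat on the table under the foot, released (x of clamp in the frame of strip_mid between -0.084 and 0.084 m and y of clamp in the frame of strip_mid between -0.01 and 0.01 m and height (world z) of strip_mid below 0.009 m and angle between strip_mid's own z axis and vertical below 0.04 rad and contact force between the fingers and strip below 0.1 N), for 0.2 s.
2. the crank is wound down until the foot bears firmly on the strip (over 180 N) (x of clamp in the frame of strip_mid between -0.084 and 0.084 m and y of clamp in the frame of strip_mid between -0.01 and 0.01 m and height (world z) of strip_mid below 0.009 m and angle between strip_mid's own z axis and vertical below 0.04 rad and contact force between clamp and strip above 180 N), for 0.2 s.
At the end, for the whole second after the job is handed in: The strip lies flat on the table with the whole foot over it (screw axis within 10 mm of its centre line, 16 mm or more from its ends), the foot, once wound down with over 180 N, still bears on it with 100 to 500 N, the crank released (x of clamp in the frame of strip_mid between -0.084 and 0.084 m and y of clamp in the frame of strip_mid between -0.01 and 0.01 m and height (world z) of strip_mid below 0.009 m and angle between strip_mid's own z axis and vertical below 0.04 rad and contact force between clamp and strip between 100 and 500 N); the robot touches nothing.
It fails at once if overtightened: the foot presses on the strip with more than 500 N and dents the table (contact force between clamp and strip above 500 N).
It fails at once if the crank is turned clockwise while the fingers do not hold its sleeve (velocity of joint crank above 0.4 rad/s and contact force between the fingers and sleeve below 0.1 N).
It fails at once if a bystander is moved more than 30 mm (distance of any of brush_mid, comb, tumbler, tin, spray, nailclip from where it was at the start of the episode above 0.03 m).
It also fails if it takes over 69 s, if anything falls off the work surface, if the arm or the gripper's body presses on something with over 40 N, if the wrist force passes 120 N, or if a joint passes its speed limit or range.

## Robot

A 7-joint arm with a two-finger parallel gripper is mounted at the origin on the work surface. World frame = base frame: x ahead of the robot, y to its left, z up, the work surface at z = 0. Lengths are in m, angles in rad, forces in N, time in s.
With the tool pointing down it reaches from about 0.4 to 0.85 m from the base axis. Payload 10.4 kg.
Tool frame: the origin (TCP) lies between the finger pads; the fingertips stand 19 mm ahead of it and the grasp point (between the pads) is the TCP; x points along the fingers, y is the direction in which the jaws open and shut, and the axes are right-handed (so a half turn about x gives the same grasp; the last joint's range is limited). The gripper opens to 87 mm and grips with 3 to 60 N. Pads are 19 mm wide; open, the fingers measure 117 mm over their backs; the gripper's body (75 mm by 190 mm) begins 51 mm behind the grasp point.
Start: joints at [-1.352, 0.332, -0.065, 1.46, 0.022, 1.35, -0.088], TCP at [0.15, 0.607, 0.242] pointing down, gripper open.
Joint ranges: [-2.6, 2.6], [-0.5, 2.12], [-1.47, 1.34], [0.16, 2.42], [-1.27, 4.41], [0.06, 2.06], [-2.6, 2.6]. Speed limits (rad/s): [2.22, 2.22, 2.79, 2.79, 3.14, 3.14, 3.14].

## Interface

Orientations are given as a unit quaternion [x, y, z, w].
In Python, from bench import r gives the robot as it stands.
- The arm moves only by the tool drive_tool, never from a script. Its argument "motion" is a list of rows, each a list of 4 numbers: the shift along the tool's x, y, z in cm, then the turn about the tool's x in units of 5 degrees (1.0 is 5 degrees). In form: [[tx, ty, tz, twist], ...]. A call has 1 to 20 rows; each row is the pose to reach, as a shift and turn from the pose commanded when the call began, along the tool's axes at that moment; what a row does not reach only later rows make up. A row lasts 1/12 s, in which the tool goes at most 41.7 mm and 7.16 degrees, less where a joint would pass 70% of its speed; a pose out of reach is approached as far as the arm can. A call with a gripper value outside its range is refused whole. "grip" is the closure in counts, from 0 (fully open) to 255 (shut), set as the call begins (left out, the last holds). The fingers move at their own pace and stop on an object; "force" is the grip in N (left out, the last holds). Time passes only in rows, so rows that repeat a pose let the fingers close. It gives the time, the measured TCP pose, the force and the opening at its end, in the units of the state.
- r.read_state(): the state, without advancing time (a new reading comes with each control period).
- r.camera(name): name is "scene" or "top"; returns the picture (420x560x3 uint8, red, green, blue); there is no depth.
- r.calibration(name): a dict with "fx", "fy", "cx", "cy" (pixels), "xyz" and "orientation" of the camera in the world. Camera axes: x right, y up, looking along -z (the intrinsics and any distortion apply to the point x, -y, -z); pixel columns grow to the right and rows downward; lengths in m; the calibration is good to about 2 mm. A picture is of the moment at which its call begins. calibration takes no time and is no camera call.
- r.close_job(): hands the job in, once; it reports no verdict.
The state is a dict: "time": time; "joint_positions": joint angles; "joint_vel": joint speeds; "joint_torque": joint torques, N m; "ee_pos": TCP position; "eef_rot": TCP orientation; "ft_force": force on the tool from outside, world axes, zero at the start; "torque": the same for the moment, N m; "width": finger opening in m.
Only numpy, scipy, OpenCV 4.12 (cv2) and the standard library are available. Lean on these libraries where they do the work, as an engineer would, in place of code of your own. Each camera call takes 0.05 s, during which the arm holds its last target.

## Working session

There is one attempt and no reset: what is moved stays moved. The work goes in short steps, Python scripts to look and compute and a tool call to move; the robot and the scene stay as the last step left them, time stands still between calls to the robot, and variables do not carry over. Pictures are saved under pics/ and viewed, and the job is handed in when it is done.

Besides the shell and the picture viewer there is one more tool, called after "Emit:" as name(argument=value, ...) on one line, values as JSON. drive_tool: Moves the arm, as the interface text tells. Its arguments: {"type":"object","properties":{"motion":{"type":"array","items":{"type":"array","items":{"type":"number"}}},"grip":{"type":"number"},"force":{"type":"number"}},"required":["motion"]}

```bash
mkdir -p pics; python3 - <<'E'
from bench import r
import cv2
for n in("scene","top"):
    cv2.imwrite(f"pics/{n}0.png",cv2.cvtColor(r.camera(n),cv2.COLOR_RGB2BGR)); print(r.calibration(n))
print(r.read_state())
E
```

```text
{'fx': 407.2361540554014, 'fy': 407.2361540554014, 'cx': 280.8669156042516, 'cy': 221.46477386616215, 'xyz': array([ 0.9401409 , -0.63841357,  0.85037332]), 'orientation': array([0.37220458, 0.11823598, 0.29017328, 0.87366096])}
{'fx': 529.1310820500546, 'fy': 529.1310820500546, 'cx': 278.70628272989023, 'cy': 208.8717493355276, 'xyz': array([ 0.33701354, -0.00629478,  1.67359387]), 'orientation': array([ 0.03178535, -0.03698155, -0.70567127,  0.70685933])}
{'time': 0.1, 'joint_positions': array([-1.35160238,  0.33282757, -0.06469704,  1.46084157,  0.02159636,
        1.34994592, -0.08847673]), 'joint_vel': array([ 1.00559190e-03, -2.68715354e-03, -1.51902304e-03, -2.46272787e-03,
        7.04151743e-05,  2.05008971e-03, -1.18770183e-04]), 'joint_torque': array([ 7.52890646e-04, -6.24546361e+01,  2.43429939e-02, -3.90722144e+01,
       -6.12749881e-02,  3.64918553e-02,  1.49625055e-05]), 'ee_pos': array([0.14957742, 0.60649542, 0.24082922]), 'eef_rot': array([ 0.08479759,  0.70198303, -0.08573326,  0.70191097]), 'ft_force': array([ 0.08809366, -0.19752693, -0.45612015]), 'torque': array([ 0.00630372, -0.01995777, -0.01594708]), 'width': 0.0871536661579614}
```

View pics/scene0.png

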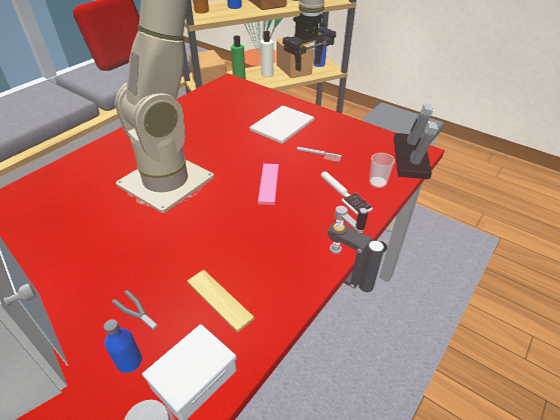

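View pics/top0.png

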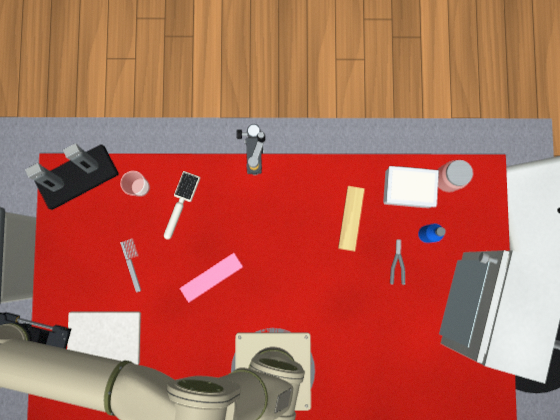

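```bash
cat > h.py <<'E'
import numpy as np,cv2
from scipy.spatial.transform import Rotation as R
def ray(c,u,v):
    q=R.from_quat(c['orientation']); d=q.apply([(u-c['cx'])/c['fx'],-(v-c['cy'])/c['fy'],-1.]); return np.array(c['xyz']),d
def at(c,u,v,z):
    o,d=ray(c,u,v); return o+d*(z-o[2])/d[2]
def proj(c,p):
    q=R.from_quat(c['orientation']).inv().apply(np.array(p)-c['xyz']); return np.array([c['cx']+c['fx']*q[0]/-q[2], c['cy']-c['fy']*q[1]/-q[2]])
def crop(img,x0,y0,w,h,s,fn):
    cv2.imwrite(fn,cv2.resize(cv2.cvtColor(img[y0:y0+h,x0:x0+w],cv2.COLOR_RGB2BGR),None,fx=s,fy=s,interpolation=cv2.INTER_CUBIC))
E
python3 - <<'E'
import cv2
a=cv2.imread('pics/scene0.png');b=cv2.imread('pics/top0.png')
def f(i,x,y,w,h,s,n): cv2.imwrite(n,cv2.resize(i[y:y+h,x:x+w],None,fx=s,fy=s,interpolation=cv2.INTER_CUBIC))
f(a,310,190,90,110,5,'pics/c1.png'); f(b,215,110,80,80,7,'pics/c2.png'); f(b,320,170,80,90,6,'pics/c3.png')
E
```

```text
(no output)
```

View pics/c1.png

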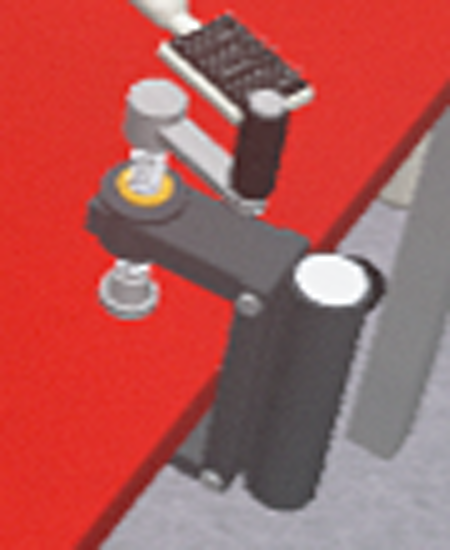

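View pics/c2.png

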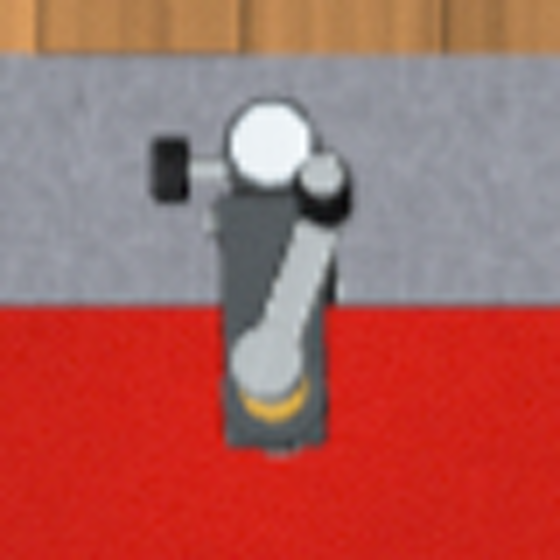

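View pics/c3.png

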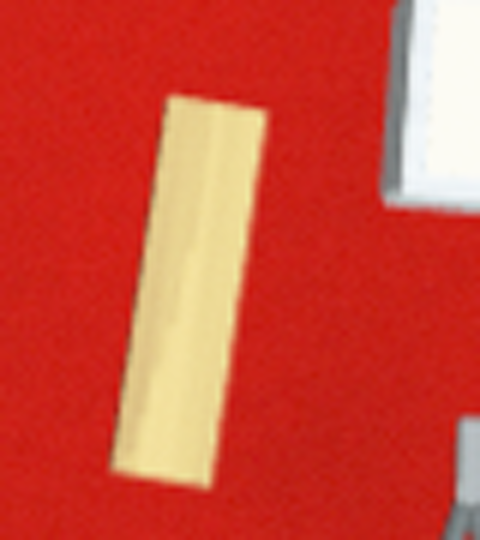

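Candidates: pale strip at top (351,218), which is the one I want; pink strip (211,277) is the decoy; brush handle at (174,220) isn't it. The crank's black sleeve is at top (261,136); the black knob at (239,133) belongs to the clamp's bracket and isn't it. Measuring next.

```bash
python3 - <<'E'
from h import *
from bench import r
from scipy.optimize import least_squares
t=r.calibration('top');s=r.calibration('scene')
print('hub top',at(t,253,161.1,.172),'scene',at(s,341.4,210,.172))
for z in(.217,.22): print('slv top',z,at(t,261,134.7,z),at(s,363.4,210.6,z))
def tri(a,b):
    f=lambda p:np.r_[proj(t,p)-a,proj(s,p)-b]
    q=least_squares(f,[.6,0,.1]); return q.x,q.fun
print(tri((253,161.1),(341.4,210)));print(tri((261,134.7),(363.4,210.6)))
img=cv2.imread('pics/top0.png').astype(int)
m=((img[...,1]>130)&(img[...,2]>180)&(img[...,0]<190)).astype('uint8');m[:170]=0;m[260:]=0;m[:,:325]=0;m[:,375:]=0
c=max(cv2.findContours(m,0,2)[0],key=cv2.contourArea);print(cv2.minAreaRect(c))
P=np.argwhere(m>0)[:,::-1]
W=np.array([at(t,u,v,.012)[:2] for u,v in P]);mu=W.mean(0);w,V=np.linalg.eigh(np.cov((W-mu).T));print('strip',mu,V[:,1],np.sqrt(12*w), np.degrees(np.arctan2(*V[::-1,1])))
for n,(u,v),z in [('brush',(187,186),.02),('brushend',(169,236),.01),('tumbler',(139,187),0),('tin nearside',(387,207),.07),('tin c',(411,187),.07),('nail top',(399,241),.0),('spray',(433,235),.1)]: print(n,at(t,u,v,z))
# foot
print('foot',at(s,310+130/5,190+305/5,.018))
E
```

```text
hub top [0.62145657 0.05686235 0.172     ] scene [0.62283667 0.05252933 0.172     ]
slv top 0.217 [0.68802055 0.03300141 0.217     ] [0.68551272 0.03561383 0.217     ]
slv top 0.22 [0.68729762 0.03292048 0.22      ] [0.68671878 0.03242127 0.22      ]
(array([0.62152991, 0.05661271, 0.16837005]), array([ 0.13832803,  0.21059705,  0.21520308, -0.01953286]))
(array([0.68691834, 0.0326884 , 0.21995267]), array([ 0.08278423,  0.13732961,  0.12963711, -0.01206087]))
((350.99932861328125, 218.07598876953125), (16.656078338623047, 63.72293472290039), 8.652542114257812)
strip [ 0.47065028 -0.24639128] [-0.98701298  0.16064052] [0.05241568 0.20193388] 170.75592396600928
brush [0.57019435 0.27055593 0.02      ]
brushend [0.41313978 0.32577972 0.01      ]
tumbler [0.56943961 0.4265127  0.        ]
tin nearside [ 0.49994667 -0.34837378  0.07      ]
tin c [ 0.56167736 -0.42314875  0.07      ]
nail top [ 0.3989873  -0.39933051  0.        ]
spray [ 0.41330718 -0.47771969  0.1       ]
foot [0.62384285 0.05584751 0.018     ]
```

```bash
cat >> h.py <<'E'
def rel(st,target):  # world target -> tool cm
    return R.from_quat(st['eef_rot']).inv().apply(np.array(target)-st['ee_pos'])*100
E
python3 - <<'E'
from h import *
from bench import r
st=r.read_state();M=R.from_quat(st['eef_rot']).as_matrix();print(M.round(4))
print('edge',at(r.calibration('top'),300,153.5,0))
for p in [(.45,.35,.26),(.5,.1,.26),(.45,-.15,.2),(.388,-.233,.12)]: print(p,rel(st,p).round(2))
print(proj(r.calibration('top'),[.56,.056,.012]))
E
```

```text
[[-3.000e-04  2.394e-01  9.709e-01]
 [-1.300e-03  9.709e-01 -2.394e-01]
 [-1.000e+00 -1.300e-03  1.000e-04]]
edge [ 0.67919293 -0.0866566   0.        ]
(0.45, 0.35, 0.26) [ -1.89 -17.71  35.31]
(0.5, 0.1, 0.26) [ -1.86 -40.79  46.15]
(0.45, -0.15, 0.2) [  4.17 -66.25  47.28]
(0.388, -0.233, 0.12) [ 12.19 -75.78  43.25]
[255.224108   189.70525967]
```

Emit:
drive_tool(motion=[[-1,-2,4,0],[-1.9,-3.9,7.8,0],[-1.9,-5.5,11,0],[-1.9,-7.3,14.5,-0.2],[-1.9,-9,18,-0.4],[-1.9,-10.8,21.5,-0.5],[-1.9,-12.5,25,-0.7],[-1.9,-14.3,28.5,-0.93],[-1.9,-16.5,32,-0.93],[-1.9,-19,35,-0.93],[-1.9,-22,37.5,-0.93],[-1.9,-25.5,39.5,-0.93],[-1.9,-29,41,-0.93],[-1.9,-32.5,42.5,-0.93],[-1.9,-36.3,44,-0.93],[-1.5,-40,45,-0.93],[-1,-44,45.5,-0.93],[0,-48,46,-0.93],[1,-52,46.5,-0.93],[2,-56,47,-0.93]], grip=0, force=45)

```text
time: 1.77
ee_pos: [0.4711, -0.0512, 0.2211]
eef_rot: [0.057, 0.705, -0.057, 0.705]
ft_force: [0.8, 0.0, -0.4]
width: 0.0871
```

```bash
cat > q.py <<'E'
from h import *
from bench import r
import sys
st=r.read_state()
M=R.from_quat(st['eef_rot']).as_matrix()
print('t',st['time'],'pos',st['ee_pos'].round(4),'q7',st['joint_positions'].round(2),'jawyaw',np.degrees(np.arctan2(M[1,1],M[0,1])).round(2),'F',st['ft_force'].round(2),'w',st['width'].round(4))
for a in sys.argv[1:]:
    p=[float(v) for v in a.split(',')]; print(a,rel(st,p).round(2))
E
python3 q.py .388,-.233,.12 .388,-.233,.022
```

```text
Traceback (most recent call last):
  File "q.py", line 6, in <module>
    print('t',st['time'],'pos',st['ee_pos'].round(4),'q7',st['joint_positions'].round(2),'jawyaw',np.degrees(np.arctan2(M[1,1],M[0,1])).round(2),'F',st['ft_force'].round(2),'w',st['width'].round(4))
                                                                                                                                                                                 ^^^^^^^^^^^^^^^^^
AttributeError: 'float' object has no attribute 'round'
```

```bash
sed -i "s/st\['width'\].round(4)/round(st['width'],4)/" q.py; python3 q.py .388,-.233,.12 .388,-.233,.023
```

```text
t 1.7667 pos [ 0.4711 -0.0512  0.2211] q7 [-0.48 -0.01  0.49  1.9   0.    1.25  1.42] jawyaw 80.8 F [ 0.8   0.03 -0.44] w 0.0871
.388,-.233,.12 [ 10.1  -19.28  -5.3 ]
.388,-.233,.023 [ 19.8  -19.28  -5.3 ]
```

Emit:
drive_tool(motion=[[1.5,-3.5,-1,0],[3.5,-7,-2,0],[5.5,-10.5,-3,0],[7.5,-14,-4,0],[9,-17,-4.8,0],[10,-19.3,-5.3,0],[12.5,-19.3,-5.3,0],[15,-19.3,-5.3,0],[17,-19.3,-5.3,0],[17,-19.3,-5.3,0]])

```text
time: 2.6
ee_pos: [0.3862, -0.2306, 0.0484]
eef_rot: [0.057, 0.707, -0.057, 0.703]
ft_force: [-0.1, 0.4, -0.6]
width: 0.0867
```

```bash
python3 - <<'E'
from bench import r
from h import *
crop(r.camera('top'),310,160,110,110,5,'pics/a1.png');crop(r.camera('scene'),150,220,160,130,5,'pics/a2.png')
E
python3 q.py .388,-.233,.022
```

```text
t 2.7 pos [ 0.3882 -0.2315  0.0515] q7 [-0.22  0.19  0.71  2.13 -0.16  0.87  2.  ] jawyaw 80.78 F [ 0.48 -0.13  0.46] w 0.0869
.388,-.233,.022 [ 2.95 -0.15  0.01]
```

View pics/a2.png

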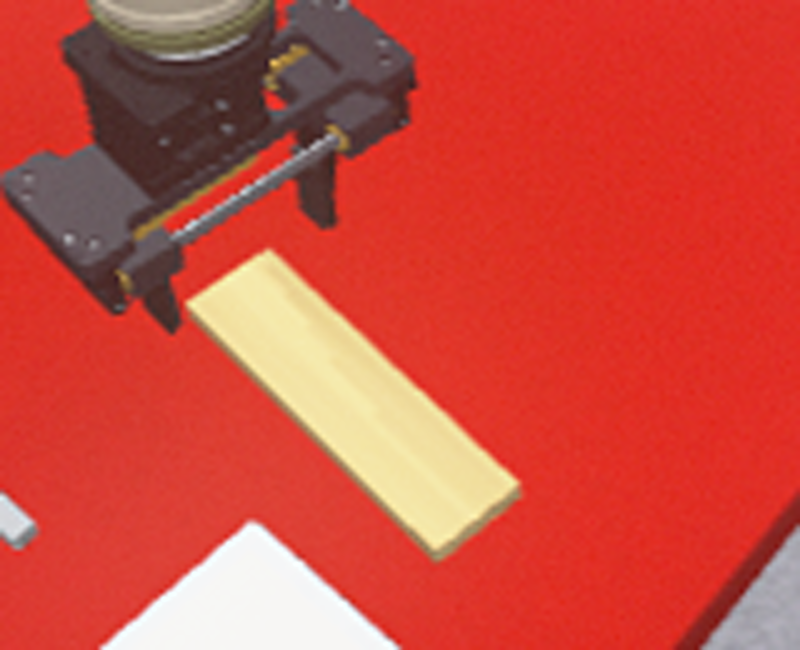

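The fingers straddle the strip's near end (crop 230,280). Lowering and closing.

Emit:
drive_tool(motion=[[1.5,-0.1,0,0],[2.5,-0.1,0,0],[3.0,-0.1,0,0],[3.0,-0.1,0,0],[3.0,-0.1,0,0]])

```text
time: 3.12
ee_pos: [0.3887, -0.2325, 0.0219]
eef_rot: [0.057, 0.705, -0.057, 0.705]
ft_force: [0.5, 0.6, -0.6]
width: 0.0872
```

Emit:
drive_tool(motion=[[0,0,0,0],[0,0,0,0],[0,0,0,0],[0,0,0,0],[0,0,0,0],[0,0,0,0],[0,0,0,0],[0,0,0,0]], grip=255, force=45)

```text
time: 3.78
ee_pos: [0.3886, -0.2324, 0.0215]
eef_rot: [0.057, 0.705, -0.057, 0.705]
ft_force: [-0.7, 1.2, 2.2]
width: 0.0514
```

```bash
python3 q.py .40,-.1,.025 .4,.056,.025  .478,.056,.025
```

```text
t 3.7833 pos [ 0.3886 -0.2324  0.0215] q7 [-0.19  0.26  0.69  2.15 -0.23  0.8   2.06] jawyaw 80.8 F [-0.71  1.17  2.24] w 0.0514
.40,-.1,.025 [-0.34 13.25 -0.99]
.4,.056,.025 [-0.34 28.65 -3.48]
.478,.056,.025 [-0.34 29.9   4.22]
```

Emit:
drive_tool(motion=[[-0.2,0,0,0],[-0.4,0.3,0,0],[-0.4,1.5,0,0],[-0.4,3.5,-0.5,-0.2],[-0.4,6,-0.9,-0.4],[-0.4,8.5,-1.3,-0.7],[-0.4,11,-1.7,-1],[-0.4,13.5,-2.1,-1.2],[-0.4,16,-2.5,-1.4],[-0.4,18.5,-2.9,-1.6],[-0.4,21,-3.3,-1.84],[-0.4,23.5,-3.5,-1.84],[-0.4,26,-3.7,-1.84],[-0.4,27.8,-3.8,-1.84],[-0.4,28.5,-3.8,-1.84],[-0.4,28.6,-3.8,-1.84],[-0.4,28.6,-3.8,-1.84],[-0.4,28.6,-3.8,-1.84]])

```text
time: 5.28
ee_pos: [0.3966, 0.0549, 0.0255]
eef_rot: [0.0, 0.707, -0.001, 0.707]
ft_force: [-0.6, -0.1, -1.5]
width: 0.0518
```

```bash
python3 - <<'E'
from bench import r
from h import *
crop(r.camera('top'),200,110,110,120,5,'pics/b1.png');crop(r.camera('scene'),220,160,150,120,5,'pics/b2.png')
E
python3 q.py .478,.056,.025
```

```text
t 5.3833 pos [0.3967 0.0549 0.0255] q7 [-0.68  0.11  0.45  2.26 -0.07  0.78  1.38] jawyaw 89.9 F [ 0.16 -0.13  0.44] w 0.0516
.478,.056,.025 [0.05 0.12 8.13]
```

View pics/b1.png

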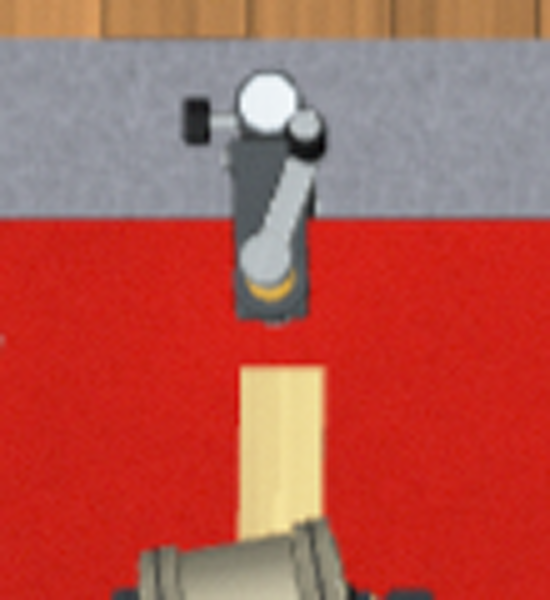

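View pics/b2.png

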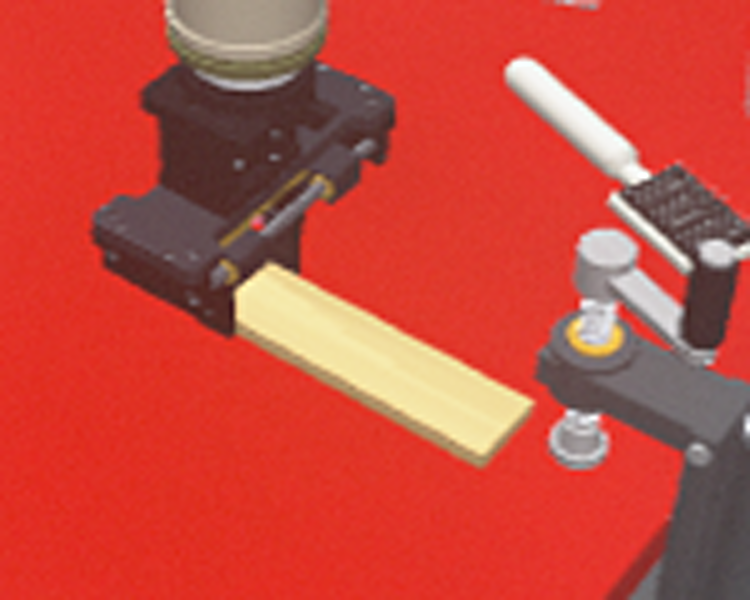

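```bash
python3 - <<'E'
from bench import r
from h import *
t=r.calibration('top');s=r.calibration('scene')
for v in (366,440,510):
  print([at(t,200+u/5,110+v/5,.014).round(4) for u in((240-(v-366)*.012),(326-(v-366)*.012))])
print(at(s,220+535/5,160+404/5,.014),at(s,220+483/5,160+458/5,.014))
E
```

```text
[array([0.5804, 0.0789, 0.014 ]), array([0.5806, 0.0245, 0.014 ])]
[array([0.5333, 0.0791, 0.014 ]), array([0.5334, 0.0249, 0.014 ])]
[array([0.4889, 0.0794, 0.014 ]), array([0.489 , 0.0252, 0.014 ])]
[0.58209235 0.07708827 0.014     ] [0.58081041 0.02513867 0.014     ]
```

Emit:
drive_tool(motion=[[0.15,0.2,0,0],[0.15,0.4,0.5,0],[0.15,0.4,1.5,0],[0.15,0.4,2.5,0],[0.15,0.4,3.5,0],[0.15,0.4,4.5,0],[0.15,0.4,5.5,0],[0.15,0.4,6.5,0],[0.15,0.4,7.3,0],[0.15,0.4,7.9,0],[0.15,0.4,8.1,0],[0.15,0.4,8.1,0],[0.15,0.4,8.1,0]])

```text
time: 6.47
ee_pos: [0.4774, 0.0599, 0.0239]
eef_rot: [0.0, 0.707, -0.0, 0.707]
ft_force: [-0.6, -0.5, -0.4]
width: 0.0513
```

```bash
python3 - <<'E'
from bench import r
from h import *
crop(r.camera('top'),200,110,110,120,5,'pics/d1.png');crop(r.camera('scene'),250,180,130,110,6,'pics/d2.png')
E
python3 q.py .478,.06,.022
```

```text
t 6.5667 pos [0.4773 0.06   0.024 ] q7 [-0.62  0.29  0.45  2.07 -0.17  0.82  1.5 ] jawyaw 90.0 F [ 0.24  0.2  -0.97] w 0.0514
.478,.06,.022 [0.2  0.   0.07]
```

View pics/d1.png

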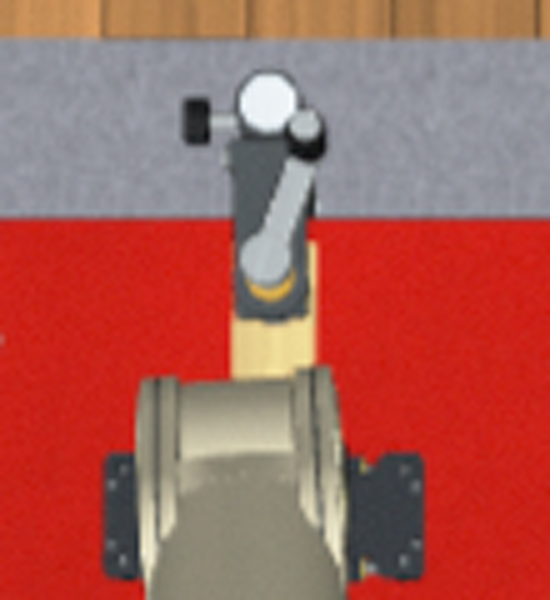

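View pics/d2.png

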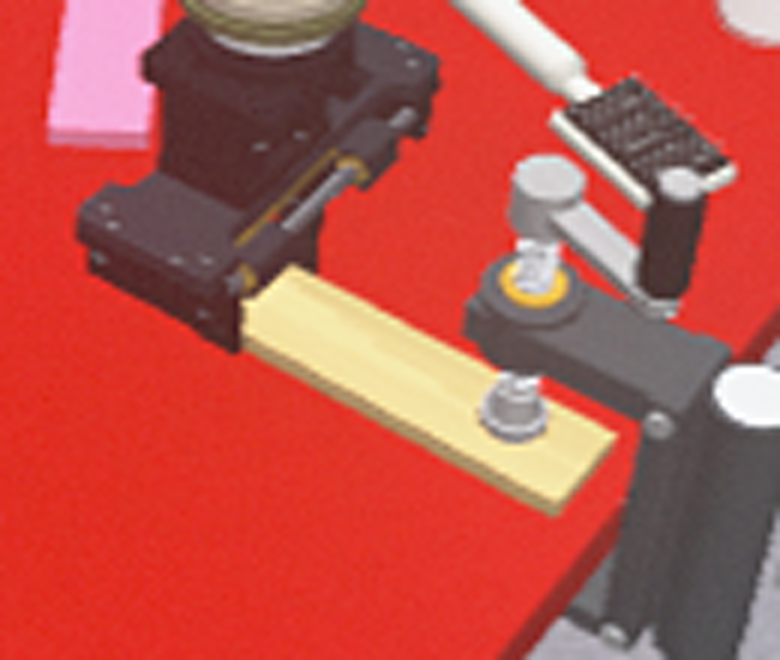

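The strip sits beneath the foot; its centreline is at y ≈ 0.057, against 0.0566 for the axis. Lowering and releasing.

Emit:
drive_tool(motion=[[0.15,0,0,0],[0.25,0,0,0],[0.25,0,0,0]])

```text
time: 6.82
ee_pos: [0.4776, 0.0601, 0.0216]
eef_rot: [0.0, 0.707, 0.0, 0.707]
ft_force: [-1.2, 0.8, 1.8]
width: 0.0516
```

Emit:
drive_tool(motion=[[0,0,0,0],[0,0,0,0],[0,0,0,0],[0,0,0,0],[0,0,0,0],[0,0,-0.5,0],[-1,0,-1,0],[-3,0,-2,0],[-6,0,-3,0],[-10,0,-4,0],[-14,0,-5,0],[-18,0,-5,0],[-20,0,-5,0],[-20,0,-5,0]], grip=0)

```text
time: 7.98
ee_pos: [0.4295, 0.0605, 0.2263]
eef_rot: [0.001, 0.705, 0.001, 0.71]
ft_force: [1.7, -0.3, -0.5]
width: 0.0872
```

```bash
python3 - <<'E'
from bench import r
from h import *
crop(r.camera('top'),200,110,110,120,5,'pics/e1.png');crop(r.camera('scene'),250,180,130,110,6,'pics/e2.png')
E
python3 q.py .687,.033,.25 .687,.033,.192
```

```text
t 8.0833 pos [0.4278 0.0601 0.2219] q7 [-0.72 -0.12  0.44  1.99  0.05  1.26  1.28] jawyaw 90.0 F [-0.7   0.24 -0.61] w 0.0869
.687,.033,.25 [-2.77 -2.7  25.93]
.687,.033,.192 [ 3.03 -2.71 25.92]
```

View pics/e1.png

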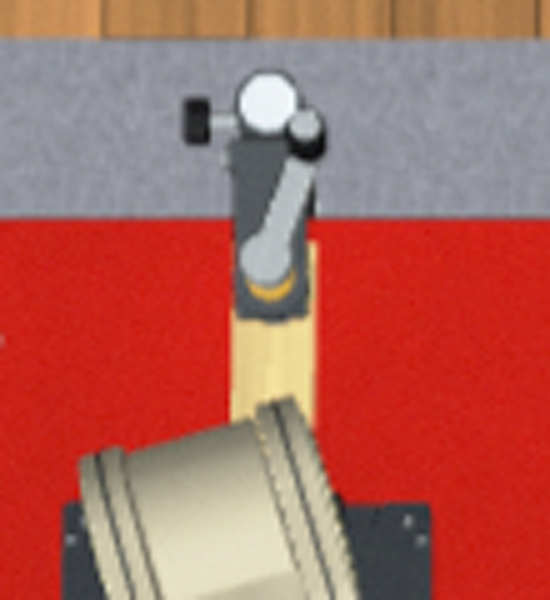

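View pics/e2.png

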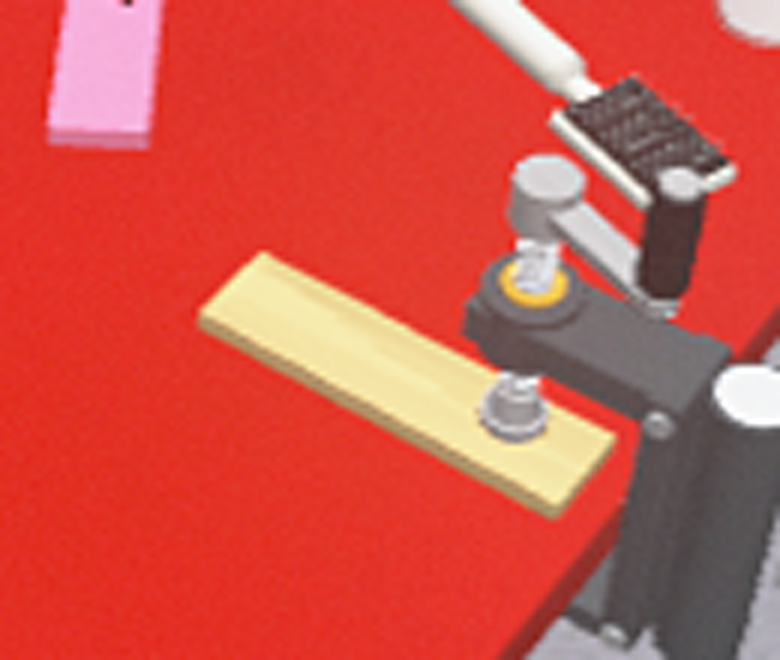

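```bash
python3 - <<'E'
from bench import r
from h import *
t=r.calibration('top');s=r.calibration('scene')
c=np.array([at(s,250+u/6,180+v/6,.012)[:2] for u,v in((200,314),(263,252),(616,437),(555,510))]);print(c,c.mean(0))
for z in(.022,.026,.03): print(z,at(s,250+514/6,180+420/6,z))
for v in (340,390): print([at(t,200+u/5,110+v/5,.012).round(4) for u in(231,315.5)])
E
```

```text
[[0.46283492 0.03142578]
 [0.46230936 0.0846765 ]
 [0.66171834 0.08266317]
 [0.66135614 0.0281437 ]] [0.56205469 0.05672729]
0.022 [0.62274142 0.05511715 0.022     ]
0.026 [0.62427406 0.05176827 0.026     ]
0.03 [0.6258067  0.04841939 0.03      ]
[array([0.5974, 0.0848, 0.012 ]), array([0.5975, 0.0312, 0.012 ])]
[array([0.5654, 0.0846, 0.012 ]), array([0.5655, 0.0311, 0.012 ])]
```

Emit:
drive_tool(motion=[[-2,0,2,0],[-4,-0.5,5,0],[-4.5,-1,8,0],[-4.5,-1.5,12,0],[-4.5,-2,15.5,0],[-4.5,-2.7,19,0],[-4.5,-2.7,22,0],[-4.5,-2.7,24.5,0],[-4.5,-2.7,25.9,0],[-4.3,-2.7,25.9,0],[-4,-2.7,25.9,0],[-4,-2.7,25.9,0]])

```text
time: 9.08
ee_pos: [0.6856, 0.0327, 0.2595]
eef_rot: [0.0, 0.708, -0.0, 0.706]
ft_force: [-0.4, -0.3, -0.6]
width: 0.0873
```

```bash
python3 - <<'E'
from bench import r
from h import *
crop(r.camera('scene'),310,130,110,110,6,'pics/f2.png')
E
python3 q.py .687,.033,.193
```

```text
t 9.1333 pos [0.6857 0.0328 0.2605] q7 [-0.49  0.5   0.56  1.27 -0.26  1.44  1.62] jawyaw 89.97 F [0.32 0.29 1.18] w 0.087
.687,.033,.193 [6.75 0.02 0.14]
```

View pics/f2.png

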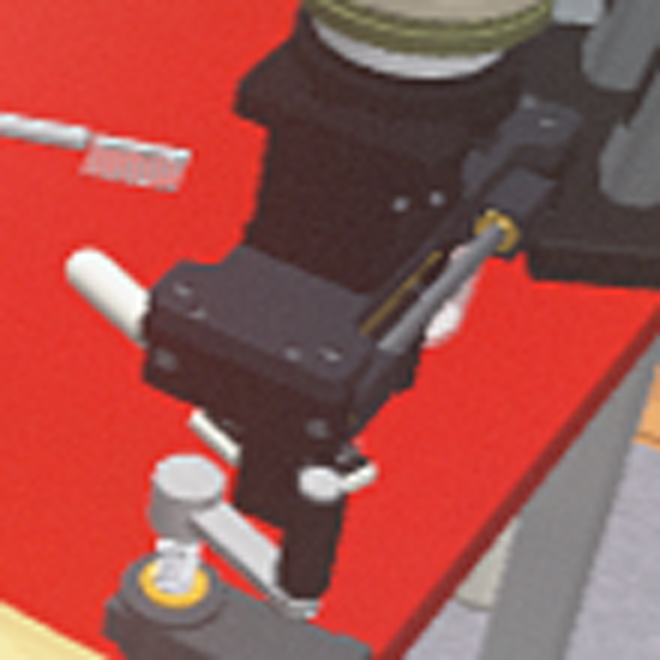

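Emit:
drive_tool(motion=[[1.5,0,0.1,0],[3,0,0.1,0],[4.5,0,0.1,0],[6,0,0.1,0],[6.7,0,0.1,0],[6.7,0,0.1,0],[6.7,0,0.1,0]])

```text
time: 9.72
ee_pos: [0.6875, 0.0331, 0.1951]
eef_rot: [0.0, 0.707, 0.0, 0.707]
ft_force: [0.2, 0.3, 0.1]
width: 0.0869
```

Emit:
drive_tool(motion=[[0,0,0,0],[0,0,0,0],[0,0,0,0],[0,0,0,0],[0,0,0,0],[0,0,0,0],[0,0,0,0],[0,0,0,0],[0,0,0,0],[0,0,0,0],[0,0,0,0],[0,0,0,0]], grip=255, force=35)

```text
time: 10.72
ee_pos: [0.6877, 0.0333, 0.1945]
eef_rot: [0.0, 0.707, 0.0, 0.707]
ft_force: [-0.7, 0.6, 0.2]
width: 0.0225
```

```bash
python3 - <<'E'
from bench import r
from h import *
crop(r.camera('scene'),310,130,110,110,6,'pics/g2.png');crop(r.camera('top'),200,90,120,120,5,'pics/g1.png')
E
python3 q.py .687,.033,.193
```

```text
t 10.8167 pos [0.6877 0.0332 0.1945] q7 [-0.49  0.54  0.55  1.36 -0.28  1.32  1.64] jawyaw 90.01 F [-0.06  0.82 -1.66] w 0.0221
.687,.033,.193 [ 0.15 -0.02 -0.07]
```

View pics/g2.png

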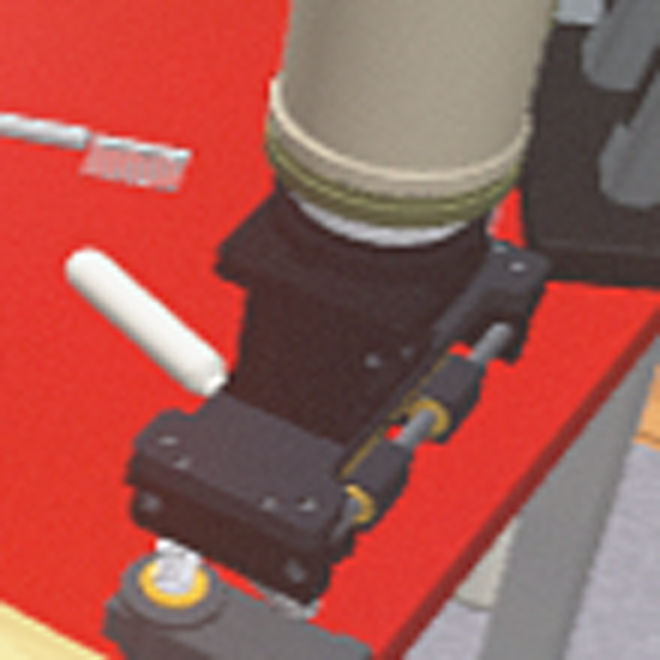

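```bash
cat > plan.py <<'E'
import sys,numpy as np,json
a,b,n=float(sys.argv[1]),float(sys.argv[2]),int(sys.argv[3])  # world angle deg, start, end
R0=7.0
sm=len(sys.argv)>4
rows=[]
for i in range(1,n+1):
    s=i/n
    if sm: s=s*s*(3-2*s)
    t=np.radians(a+(b-a)*s);t0=np.radians(a)
    rows.append([round(float(v),2) for v in(abs(b-a)*s/360*1.0,R0*(np.sin(t)-np.sin(t0)),R0*(np.cos(t)-np.cos(t0)),0)])
print(rows)
E
cat > f.py <<'E'
from h import *
from bench import r
import sys
C=np.array([.6217,.0565])
st=r.read_state();d=st['ee_pos'][:2]-C;th=np.arctan2(d[1],d[0]);F=st['ft_force']
t=np.array([np.sin(th),-np.cos(th)])
print('t',round(st['time'],2),'ang',np.degrees(th).round(2),'rad',np.hypot(*d).round(4),'z',st['ee_pos'][2].round(4),'Ftan',round(-F[:2]@t,2),'Frad',round(F[:2]@d/np.hypot(*d),2),'Fz',F[2].round(2),'w',round(st['width'],4))
E
python3 f.py; python3 plan.py -19.5 -50 14 s
```

```text
t 10.82 ang -19.4 rad 0.07 z 0.1945 Ftan 0.76 Frad -0.33 Fz -1.66 w 0.0221
[[0.0, -0.05, -0.02, 0.0], [0.0, -0.19, -0.07, 0.0], [0.01, -0.41, -0.16, 0.0], [0.02, -0.68, -0.28, 0.0], [0.02, -0.99, -0.44, 0.0], [0.03, -1.32, -0.63, 0.0], [0.04, -1.65, -0.85, 0.0], [0.05, -1.97, -1.08, 0.0], [0.06, -2.27, -1.32, 0.0], [0.07, -2.52, -1.56, 0.0], [0.07, -2.73, -1.77, 0.0], [0.08, -2.89, -1.94, 0.0], [0.08, -2.99, -2.06, 0.0], [0.08, -3.03, -2.1, 0.0]]
```

Emit:
drive_tool(motion=[[0,-0.05,-0.02,0],[0,-0.2,-0.07,0],[0.01,-0.4,-0.16,0],[0.02,-0.68,-0.28,0],[0.02,-1,-0.44,0],[0.03,-1.32,-0.63,0],[0.04,-1.65,-0.85,0],[0.05,-1.97,-1.08,0],[0.06,-2.27,-1.32,0],[0.07,-2.52,-1.56,0],[0.07,-2.73,-1.77,0],[0.08,-2.89,-1.94,0],[0.08,-2.99,-2.06,0],[0.08,-3.03,-2.1,0]])

```text
time: 11.98
ee_pos: [0.667, 0.0037, 0.1937]
eef_rot: [0.0, 0.707, 0.001, 0.707]
ft_force: [2.7, 4.3, -2.2]
width: 0.0217
```

```bash
python3 f.py; python3 plan.py -50 -110 20
```

```text
t 11.98 ang -49.36 rad 0.0696 z 0.1937 Ftan 4.88 Frad -1.51 Fz -2.16 w 0.0217
[[0.01, -0.23, -0.29, 0.0], [0.02, -0.44, -0.59, 0.0], [0.03, -0.64, -0.89, 0.0], [0.03, -0.82, -1.21, 0.0], [0.04, -0.98, -1.54, 0.0], [0.05, -1.13, -1.88, 0.0], [0.06, -1.26, -2.22, 0.0], [0.07, -1.37, -2.57, 0.0], [0.07, -1.46, -2.92, 0.0], [0.08, -1.53, -3.28, 0.0], [0.09, -1.59, -3.65, 0.0], [0.1, -1.62, -4.01, 0.0], [0.11, -1.64, -4.38, 0.0], [0.12, -1.63, -4.74, 0.0], [0.12, -1.61, -5.11, 0.0], [0.13, -1.57, -5.47, 0.0], [0.14, -1.51, -5.84, 0.0], [0.15, -1.43, -6.19, 0.0], [0.16, -1.33, -6.55, 0.0], [0.17, -1.22, -6.89, 0.0]]
```

Emit:
drive_tool(motion=[[0.01,-0.23,-0.29,0],[0.02,-0.44,-0.59,0],[0.03,-0.64,-0.89,0],[0.03,-0.82,-1.21,0],[0.04,-0.98,-1.54,0],[0.05,-1.13,-1.88,0],[0.06,-1.26,-2.22,0],[0.07,-1.37,-2.57,0],[0.07,-1.46,-2.92,0],[0.08,-1.53,-3.28,0],[0.09,-1.59,-3.65,0],[0.1,-1.62,-4.01,0],[0.11,-1.64,-4.38,0],[0.12,-1.63,-4.74,0],[0.12,-1.61,-5.11,0],[0.13,-1.57,-5.47,0],[0.14,-1.51,-5.84,0],[0.15,-1.43,-6.19,0],[0.16,-1.33,-6.55,0],[0.17,-1.22,-6.89,0]])

```text
time: 13.65
ee_pos: [0.5988, -0.0089, 0.1921]
eef_rot: [-0.0, 0.706, 0.0, 0.708]
ft_force: [8.2, 3.0, -6.6]
width: 0.022
```

```bash
python3 f.py; python3 plan.py -110 -170 20; python3 - <<'E'
from bench import r
from h import *
crop(r.camera('scene'),290,130,120,120,6,'pics/i2.png')
E
```

```text
t 13.65 ang -109.28 rad 0.0693 z 0.1921 Ftan 6.69 Frad -5.56 Fz -6.56 w 0.022
[[0.01, 0.13, -0.34, 0.0], [0.02, 0.29, -0.67, 0.0], [0.03, 0.46, -1.0, 0.0], [0.03, 0.64, -1.32, 0.0], [0.04, 0.84, -1.62, 0.0], [0.05, 1.06, -1.92, 0.0], [0.06, 1.29, -2.2, 0.0], [0.07, 1.54, -2.47, 0.0], [0.07, 1.8, -2.73, 0.0], [0.08, 2.08, -2.97, 0.0], [0.09, 2.37, -3.2, 0.0], [0.1, 2.66, -3.41, 0.0], [0.11, 2.97, -3.61, 0.0], [0.12, 3.29, -3.79, 0.0], [0.12, 3.62, -3.95, 0.0], [0.13, 3.96, -4.1, 0.0], [0.14, 4.3, -4.22, 0.0], [0.15, 4.65, -4.33, 0.0], [0.16, 5.0, -4.43, 0.0], [0.17, 5.36, -4.5, 0.0]]
```

View pics/i2.png

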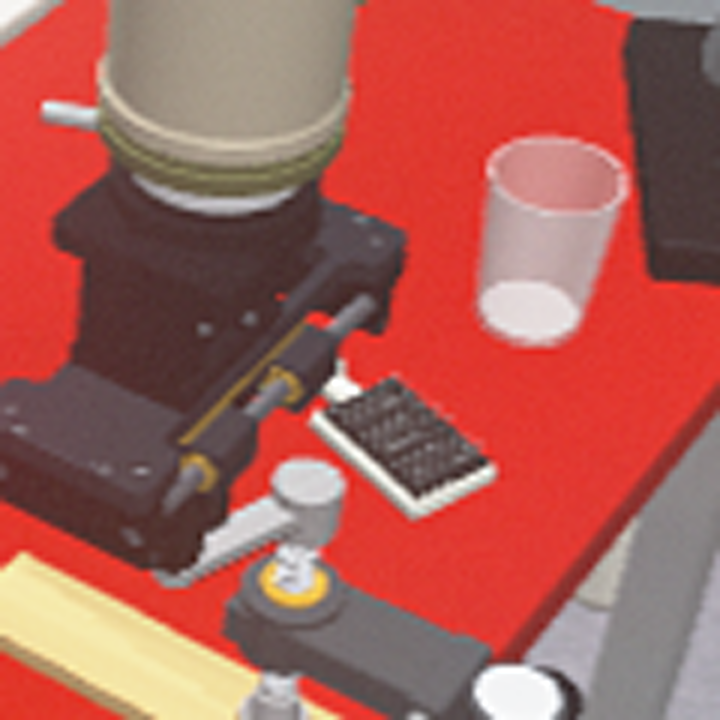

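Emit:
drive_tool(motion=[[0.03,0.16,-0.34,0],[0.05,0.34,-0.67,0],[0.07,0.52,-1,0],[0.08,0.7,-1.32,0],[0.09,0.9,-1.62,0],[0.1,1.12,-1.92,0],[0.11,1.35,-2.2,0],[0.12,1.6,-2.47,0],[0.12,1.86,-2.73,0],[0.13,2.14,-2.97,0],[0.14,2.43,-3.2,0],[0.15,2.72,-3.41,0],[0.16,3.03,-3.61,0],[0.17,3.35,-3.79,0],[0.17,3.68,-3.95,0],[0.18,4.02,-4.1,0],[0.19,4.36,-4.22,0],[0.2,4.71,-4.33,0],[0.21,5.06,-4.43,0],[0.22,5.42,-4.5,0]])

```text
time: 15.37
ee_pos: [0.5536, 0.0422, 0.1903]
eef_rot: [0.0, 0.706, -0.002, 0.708]
ft_force: [2.6, -6.1, 1.3]
width: 0.0215
```

```bash
python3 f.py; python3 plan.py -170 -230 20
```

```text
t 15.37 ang -168.15 rad 0.0696 z 0.1903 Ftan 6.46 Frad -1.3 Fz 1.3 w 0.0215
[[0.01, 0.36, -0.05, 0.0], [0.02, 0.73, -0.09, 0.0], [0.03, 1.09, -0.11, 0.0], [0.03, 1.46, -0.1, 0.0], [0.04, 1.83, -0.08, 0.0], [0.05, 2.19, -0.04, 0.0], [0.06, 2.55, 0.02, 0.0], [0.07, 2.91, 0.1, 0.0], [0.07, 3.26, 0.2, 0.0], [0.08, 3.61, 0.32, 0.0], [0.09, 3.95, 0.45, 0.0], [0.1, 4.28, 0.6, 0.0], [0.11, 4.61, 0.77, 0.0], [0.12, 4.92, 0.96, 0.0], [0.12, 5.23, 1.16, 0.0], [0.13, 5.53, 1.38, 0.0], [0.14, 5.81, 1.61, 0.0], [0.15, 6.08, 1.86, 0.0], [0.16, 6.34, 2.12, 0.0], [0.17, 6.58, 2.39, 0.0]]
```

Emit:
drive_tool(motion=[[0.01,0.36,-0.05,0],[0.02,0.73,-0.09,0],[0.03,1.09,-0.11,0],[0.03,1.46,-0.1,0],[0.04,1.83,-0.08,0],[0.05,2.19,-0.04,0],[0.06,2.55,0.02,0],[0.07,2.91,0.1,0],[0.07,3.26,0.2,0],[0.08,3.61,0.32,0],[0.09,3.95,0.45,0],[0.1,4.28,0.6,0],[0.11,4.61,0.77,0],[0.12,4.92,0.96,0],[0.12,5.23,1.16,0],[0.13,5.53,1.38,0],[0.14,5.81,1.61,0],[0.15,6.08,1.86,0],[0.16,6.34,2.12,0],[0.17,6.58,2.39,0]])

```text
time: 17.03
ee_pos: [0.5759, 0.1098, 0.1885]
eef_rot: [0.0, 0.708, -0.0, 0.706]
ft_force: [-9.2, -0.3, 7.9]
width: 0.0222
```

```bash
python3 f.py; python3 plan.py -230 -270 18;  python3 - <<'E'
from bench import r
from h import *
crop(r.camera('scene'),290,140,120,120,6,'pics/j2.png')
E
```

```text
t 17.03 ang 130.67 rad 0.0703 z 0.1885 Ftan 7.22 Frad 5.76 Fz 7.89 w 0.0222
[[0.01, 0.17, 0.21, 0.0], [0.01, 0.33, 0.43, 0.0], [0.02, 0.49, 0.65, 0.0], [0.02, 0.63, 0.88, 0.0], [0.03, 0.77, 1.12, 0.0], [0.04, 0.89, 1.36, 0.0], [0.04, 1.01, 1.6, 0.0], [0.05, 1.12, 1.85, 0.0], [0.06, 1.22, 2.11, 0.0], [0.06, 1.3, 2.36, 0.0], [0.07, 1.38, 2.62, 0.0], [0.07, 1.45, 2.89, 0.0], [0.08, 1.51, 3.15, 0.0], [0.09, 1.55, 3.42, 0.0], [0.09, 1.59, 3.69, 0.0], [0.1, 1.62, 3.96, 0.0], [0.1, 1.63, 4.23, 0.0], [0.11, 1.64, 4.5, 0.0]]
```

View pics/j2.png

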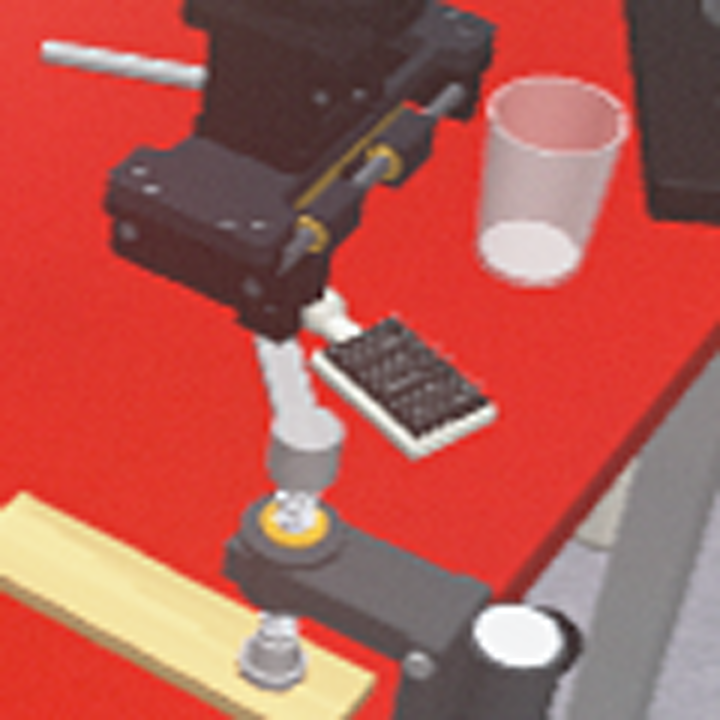

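Emit:
drive_tool(motion=[[0,0.19,0.2,0],[0,0.37,0.41,0],[0,0.54,0.62,0],[0,0.68,0.85,0],[0,0.82,1.09,0],[0,0.94,1.33,0],[0.01,1.06,1.57,0],[0.02,1.17,1.82,0],[0.03,1.27,2.08,0],[0.03,1.35,2.33,0],[0.04,1.43,2.59,0],[0.04,1.5,2.86,0],[0.05,1.56,3.12,0],[0.06,1.6,3.39,0],[0.06,1.64,3.66,0],[0.07,1.67,3.93,0],[0.07,1.68,4.2,0],[0.08,1.69,4.47,0]])

```text
time: 18.58
ee_pos: [0.6207, 0.1273, 0.1875]
eef_rot: [0.0, 0.708, 0.0, 0.706]
ft_force: [-6.2, 0.5, 5.4]
width: 0.0217
```

```bash
sed -i 's/.6217,.0565/.6215,.0575/' f.py; python3 f.py; python3 plan.py -270 -310 18
```

```text
t 18.58 ang 90.68 rad 0.0698 z 0.1875 Ftan 6.24 Frad 0.53 Fz 5.44 w 0.0217
[[0.01, -0.01, 0.27, 0.0], [0.01, -0.02, 0.54, 0.0], [0.02, -0.05, 0.81, 0.0], [0.02, -0.08, 1.08, 0.0], [0.03, -0.13, 1.35, 0.0], [0.04, -0.19, 1.61, 0.0], [0.04, -0.26, 1.88, 0.0], [0.05, -0.33, 2.14, 0.0], [0.06, -0.42, 2.39, 0.0], [0.06, -0.52, 2.65, 0.0], [0.07, -0.63, 2.9, 0.0], [0.07, -0.74, 3.14, 0.0], [0.08, -0.87, 3.38, 0.0], [0.09, -1.01, 3.62, 0.0], [0.09, -1.15, 3.85, 0.0], [0.1, -1.31, 4.07, 0.0], [0.1, -1.47, 4.29, 0.0], [0.11, -1.64, 4.5, 0.0]]
```

Emit:
drive_tool(motion=[[0.01,-0.01,0.27,0],[0.01,-0.02,0.54,0],[0.02,-0.05,0.81,0],[0.02,-0.08,1.08,0],[0.03,-0.13,1.35,0],[0.04,-0.19,1.61,0],[0.04,-0.26,1.88,0],[0.05,-0.33,2.14,0],[0.06,-0.42,2.39,0],[0.06,-0.52,2.65,0],[0.07,-0.63,2.9,0],[0.07,-0.74,3.14,0],[0.08,-0.87,3.38,0],[0.09,-1.01,3.62,0],[0.09,-1.15,3.85,0],[0.1,-1.31,4.07,0],[0.1,-1.47,4.29,0],[0.11,-1.64,4.5,0]])

```text
time: 20.08
ee_pos: [0.6658, 0.1119, 0.1864]
eef_rot: [0.0, 0.708, 0.001, 0.707]
ft_force: [-4.0, 2.6, 3.6]
width: 0.0217
```

```bash
python3 f.py; python3 plan.py -310 -350 18;  python3 - <<'E'
from bench import r
from h import *
crop(r.camera('scene'),300,190,80,80,9,'pics/k2.png')
E
```

```text
t 20.08 ang 50.82 rad 0.0702 z 0.1864 Ftan 4.74 Frad -0.49 Fz 3.57 w 0.0217
[[0.01, -0.18, 0.2, 0.0], [0.01, -0.36, 0.4, 0.0], [0.02, -0.56, 0.59, 0.0], [0.02, -0.76, 0.77, 0.0], [0.03, -0.97, 0.95, 0.0], [0.04, -1.18, 1.12, 0.0], [0.04, -1.4, 1.27, 0.0], [0.05, -1.63, 1.42, 0.0], [0.06, -1.86, 1.56, 0.0], [0.06, -2.1, 1.69, 0.0], [0.07, -2.34, 1.82, 0.0], [0.07, -2.59, 1.93, 0.0], [0.08, -2.84, 2.03, 0.0], [0.09, -3.1, 2.12, 0.0], [0.09, -3.35, 2.21, 0.0], [0.1, -3.62, 2.28, 0.0], [0.1, -3.88, 2.34, 0.0], [0.11, -4.15, 2.39, 0.0]]
```

View pics/k2.png

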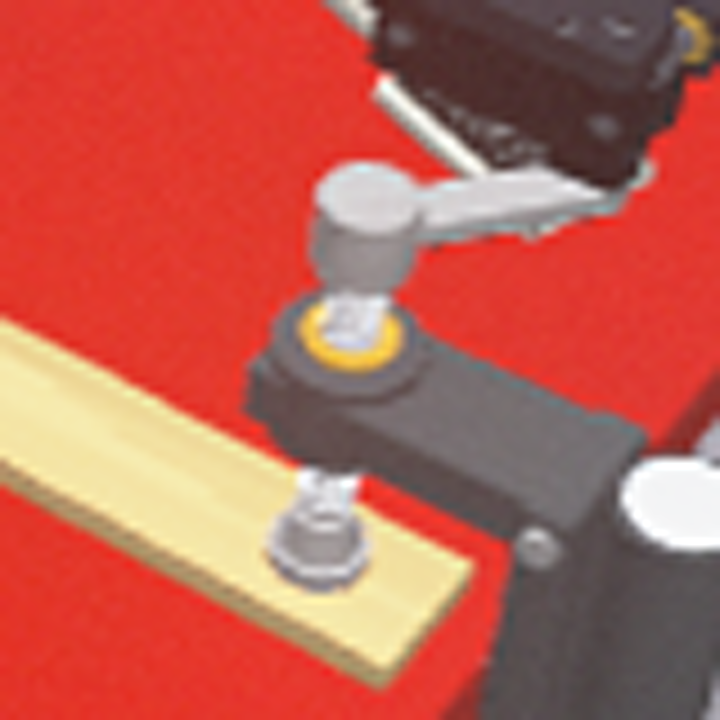

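Emit:
drive_tool(motion=[[0.01,-0.18,0.2,0],[0.01,-0.36,0.4,0],[0.02,-0.56,0.59,0],[0.02,-0.76,0.77,0],[0.03,-0.97,0.95,0],[0.04,-1.18,1.12,0],[0.04,-1.4,1.27,0],[0.05,-1.63,1.42,0],[0.06,-1.86,1.56,0],[0.06,-2.1,1.69,0],[0.07,-2.34,1.82,0],[0.07,-2.59,1.93,0],[0.08,-2.84,2.03,0],[0.09,-3.1,2.12,0],[0.09,-3.35,2.21,0],[0.1,-3.62,2.28,0],[0.1,-3.88,2.34,0],[0.11,-4.15,2.39,0]])

```text
time: 21.63
ee_pos: [0.6905, 0.0713, 0.1854]
eef_rot: [0.0, 0.707, 0.001, 0.707]
ft_force: [0.4, 6.6, 0.8]
width: 0.0219
```

```bash
python3 f.py; python3 plan.py -350 -380 14
```

```text
t 21.63 ang 11.3 rad 0.0704 z 0.1854 Ftan 6.42 Frad 1.68 Fz 0.82 w 0.0219
[[0.01, -0.26, 0.04, 0.0], [0.01, -0.52, 0.07, 0.0], [0.02, -0.78, 0.09, 0.0], [0.02, -1.04, 0.1, 0.0], [0.03, -1.3, 0.11, 0.0], [0.04, -1.56, 0.1, 0.0], [0.04, -1.83, 0.08, 0.0], [0.05, -2.09, 0.05, 0.0], [0.05, -2.35, 0.01, 0.0], [0.06, -2.6, -0.03, 0.0], [0.07, -2.86, -0.09, 0.0], [0.07, -3.11, -0.16, 0.0], [0.08, -3.36, -0.23, 0.0], [0.08, -3.61, -0.32, 0.0]]
```

Emit:
drive_tool(motion=[[0.01,-0.26,0.04,0],[0.01,-0.52,0.07,0],[0.02,-0.78,0.09,0],[0.02,-1.04,0.1,0],[0.03,-1.3,0.11,0],[0.04,-1.56,0.1,0],[0.04,-1.83,0.08,0],[0.05,-2.09,0.05,0],[0.05,-2.35,0.01,0],[0.06,-2.6,-0.03,0],[0.07,-2.86,-0.09,0],[0.07,-3.11,-0.16,0],[0.08,-3.36,-0.23,0],[0.08,-3.61,-0.32,0]])

```text
time: 22.8
ee_pos: [0.6882, 0.0348, 0.1846]
eef_rot: [0.0, 0.706, 0.001, 0.708]
ft_force: [6.3, 5.5, -1.5]
width: 0.0221
```

```bash
python3 f.py; python3 plan.py -380 -405 12
```

```text
t 22.8 ang -18.77 rad 0.0704 z 0.1846 Ftan 7.22 Frad 4.17 Fz -1.51 w 0.0221
[[0.01, -0.24, -0.09, 0.0], [0.01, -0.47, -0.19, 0.0], [0.02, -0.7, -0.3, 0.0], [0.02, -0.93, -0.42, 0.0], [0.03, -1.15, -0.54, 0.0], [0.03, -1.37, -0.67, 0.0], [0.04, -1.58, -0.81, 0.0], [0.05, -1.79, -0.96, 0.0], [0.05, -1.99, -1.12, 0.0], [0.06, -2.18, -1.28, 0.0], [0.06, -2.37, -1.45, 0.0], [0.07, -2.56, -1.63, 0.0]]
```

Emit:
drive_tool(motion=[[0.01,-0.24,-0.07,0],[0.01,-0.47,-0.15,0],[0.02,-0.7,-0.26,0],[0.02,-0.93,-0.38,0],[0.03,-1.15,-0.5,0],[0.03,-1.37,-0.63,0],[0.04,-1.58,-0.77,0],[0.05,-1.79,-0.92,0],[0.05,-1.99,-1.08,0],[0.06,-2.18,-1.24,0],[0.06,-2.37,-1.41,0],[0.07,-2.56,-1.59,0]])

```text
time: 23.8
ee_pos: [0.6726, 0.009, 0.184]
eef_rot: [0.0, 0.706, 0.001, 0.708]
ft_force: [7.0, 4.6, -2.1]
width: 0.0221
```

```bash
python3 f.py; python3 plan.py -405 -430 12
```

```text
t 23.8 ang -43.49 rad 0.0704 z 0.184 Ftan 8.14 Frad 1.92 Fz -2.09 w 0.0221
[[0.01, -0.18, -0.18, 0.0], [0.01, -0.35, -0.37, 0.0], [0.02, -0.51, -0.57, 0.0], [0.02, -0.67, -0.77, 0.0], [0.03, -0.81, -0.98, 0.0], [0.03, -0.95, -1.19, 0.0], [0.04, -1.09, -1.41, 0.0], [0.05, -1.21, -1.63, 0.0], [0.05, -1.33, -1.85, 0.0], [0.06, -1.44, -2.08, 0.0], [0.06, -1.54, -2.32, 0.0], [0.07, -1.63, -2.56, 0.0]]
```

Emit:
drive_tool(motion=[[0.01,-0.09,-0.09,0],[0.01,-0.18,-0.18,0],[0.01,-0.26,-0.27,0],[0.01,-0.35,-0.37,0],[0.02,-0.43,-0.47,0],[0.02,-0.51,-0.57,0],[0.02,-0.59,-0.67,0],[0.02,-0.67,-0.77,0],[0.03,-0.74,-0.87,0],[0.03,-0.81,-0.98,0],[0.03,-0.88,-1.08,0],[0.03,-0.95,-1.19,0]])

```text
time: 24.8
ee_pos: [0.661, -0.0008, 0.1838]
eef_rot: [-0.0, 0.706, 0.001, 0.709]
ft_force: [7.9, 4.4, -2.3]
width: 0.0218
```

```bash
python3 f.py; python3 - <<'E'
from bench import r
from h import *
crop(r.camera('scene'),300,190,80,80,9,'pics/l2.png')
E
python3 f.py
```

```text
t 24.8 ang -55.89 rad 0.0704 z 0.1838 Ftan 9.03 Frad 0.83 Fz -2.33 w 0.0218
t 24.85 ang -56.17 rad 0.0704 z 0.1838 Ftan 8.28 Frad 1.46 Fz -2.18 w 0.0222
```

View pics/l2.png

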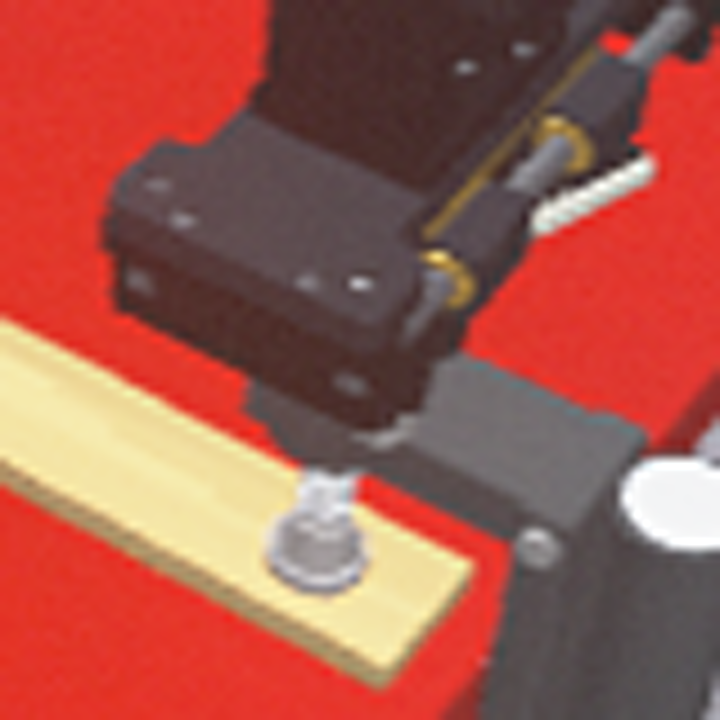

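```bash
python3 plan.py -417.5 -429.5 12;python3 plan.py -429.5 -437.5 8
```

```text
[[0.0, -0.06, -0.1, 0.0], [0.01, -0.13, -0.21, 0.0], [0.01, -0.19, -0.31, 0.0], [0.01, -0.25, -0.42, 0.0], [0.01, -0.31, -0.53, 0.0], [0.02, -0.36, -0.64, 0.0], [0.02, -0.41, -0.75, 0.0], [0.02, -0.47, -0.86, 0.0], [0.03, -0.52, -0.97, 0.0], [0.03, -0.56, -1.08, 0.0], [0.03, -0.61, -1.2, 0.0], [0.03, -0.65, -1.31, 0.0]]
[[0.0, -0.04, -0.11, 0.0], [0.01, -0.08, -0.23, 0.0], [0.01, -0.12, -0.35, 0.0], [0.01, -0.16, -0.46, 0.0], [0.01, -0.19, -0.58, 0.0], [0.02, -0.22, -0.7, 0.0], [0.02, -0.25, -0.82, 0.0], [0.02, -0.28, -0.94, 0.0]]
```

Emit:
drive_tool(motion=[[0,-0.06,-0.1,0],[0.01,-0.13,-0.21,0],[0.01,-0.19,-0.31,0],[0.01,-0.25,-0.42,0],[0.01,-0.31,-0.53,0],[0.02,-0.36,-0.64,0],[0.02,-0.41,-0.75,0],[0.02,-0.47,-0.86,0],[0.03,-0.52,-0.97,0],[0.03,-0.56,-1.08,0],[0.03,-0.61,-1.2,0],[0.03,-0.65,-1.31,0]])

```text
time: 25.85
ee_pos: [0.6481, -0.0076, 0.1836]
eef_rot: [-0.0, 0.705, 0.0, 0.709]
ft_force: [10.2, 3.5, -3.7]
width: 0.022
```

```bash
python3 f.py
```

```text
t 25.85 ang -67.76 rad 0.0703 z 0.1836 Ftan 10.81 Frad 0.59 Fz -3.74 w 0.022
```

Emit:
drive_tool(motion=[[0,-0.04,-0.11,0],[0.01,-0.08,-0.23,0],[0.01,-0.12,-0.35,0],[0.01,-0.16,-0.46,0],[0.01,-0.19,-0.58,0],[0.02,-0.22,-0.7,0]])

```text
time: 26.35
ee_pos: [0.6413, -0.01, 0.1834]
eef_rot: [-0.0, 0.705, 0.0, 0.709]
ft_force: [11.5, 2.7, -3.1]
width: 0.0219
```

```bash
python3 f.py
```

```text
t 26.35 ang -73.66 rad 0.0703 z 0.1834 Ftan 11.76 Frad 0.68 Fz -3.11 w 0.0219
```

At the last slow push Ftan was 11.8 N, within the firm band. I'll hold briefly, open the fingers partway (the hub is near), then lift off.

Emit:
drive_tool(motion=[[0,0,0,0],[0,0,0,0],[0,0,0,0],[0,0,0,0]])

```text
time: 26.68
ee_pos: [0.6411, -0.01, 0.1834]
eef_rot: [-0.0, 0.705, 0.0, 0.709]
ft_force: [9.3, 2.7, -2.8]
width: 0.0218
```

Emit:
drive_tool(motion=[[0,0,0,0],[0,0,0,0],[0,0,0,0],[0,0,0,0],[0,0,0,0],[0,0,0,0],[0,0,0,0],[0,0,0,0]], grip=125)

```text
time: 27.35
ee_pos: [0.6392, -0.0105, 0.1828]
eef_rot: [0.0, 0.707, -0.0, 0.707]
ft_force: [0.0, -0.2, 0.6]
width: 0.0439
```

```bash
python3 f.py; python3 - <<'E'
from bench import r
from h import *
crop(r.camera('scene'),290,150,110,110,7,'pics/m2.png')
E
```

```text
t 27.35 ang -75.39 rad 0.0703 z 0.1828 Ftan -0.02 Frad 0.2 Fz 0.65 w 0.0439
```

View pics/m2.png

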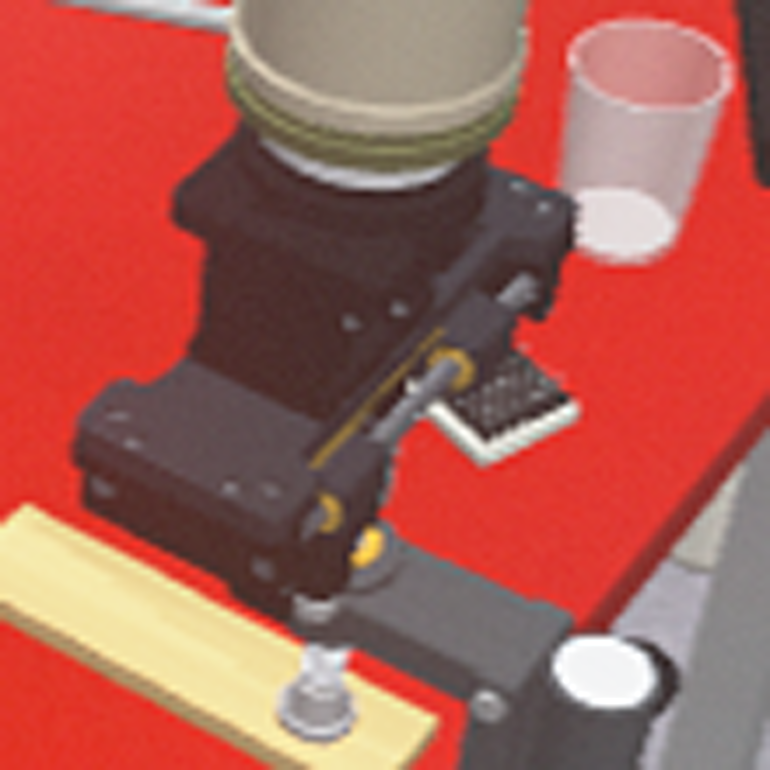

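Emit:
drive_tool(motion=[[-0.7,0,0,0],[-2,0,0,0],[-3.5,0,0,0],[-5,0,0,0],[-7,0,0,0],[-9,0,0,0],[-11,-1,-1,0],[-13,-3,-3,0],[-13,-6,-5,0],[-13,-9,-7,0],[-13,-12,-9,0],[-13,-14,-11,0],[-13,-15,-12,0],[-13,-15,-12,0],[-13,-15,-12,0],[-13,-15,-12,0]])

```text
time: 28.73
ee_pos: [0.5202, -0.159, 0.3133]
eef_rot: [-0.0, 0.707, 0.001, 0.707]
ft_force: [-0.0, 0.1, -0.2]
width: 0.0443
```

```bash
python3 f.py; python3 - <<'E'
from bench import r
from h import *
a=r.camera('scene');b=r.camera('top')
crop(a,290,170,110,110,7,'pics/n2.png');crop(b,0,100,560,300,1.4,'pics/n1.png');crop(b,215,110,80,100,6,'pics/n3.png')
E
```

```text
t 28.73 ang -115.09 rad 0.239 z 0.3133 Ftan -0.08 Frad -0.07 Fz -0.22 w 0.0443
```

View pics/n2.png

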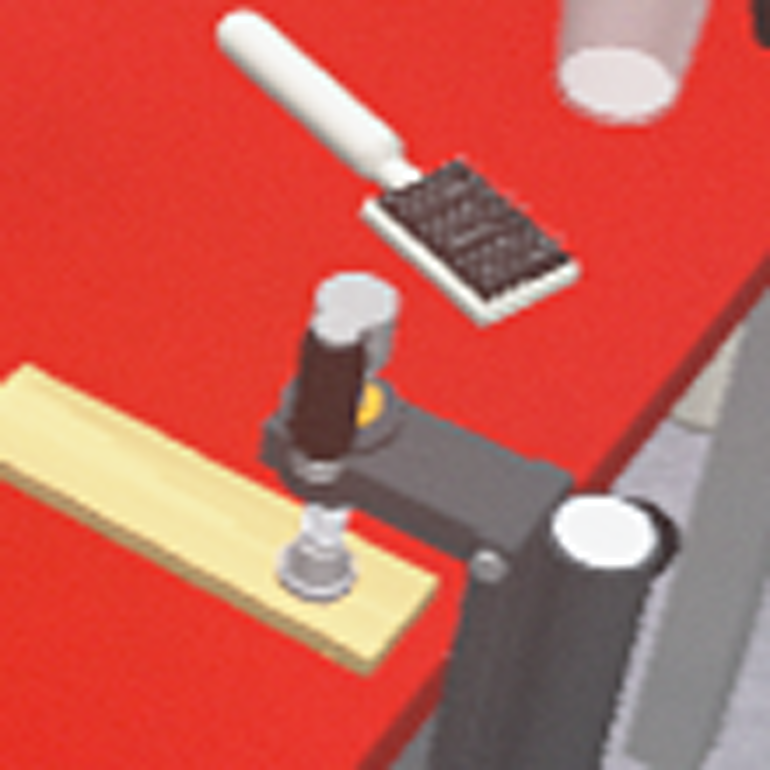

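View pics/n1.png

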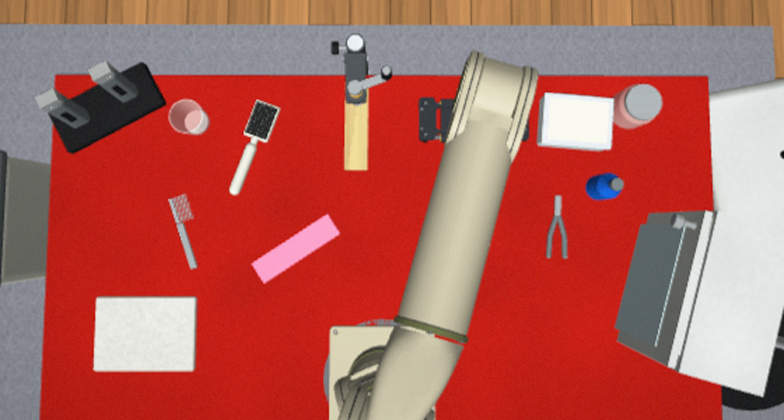

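View pics/n3.png

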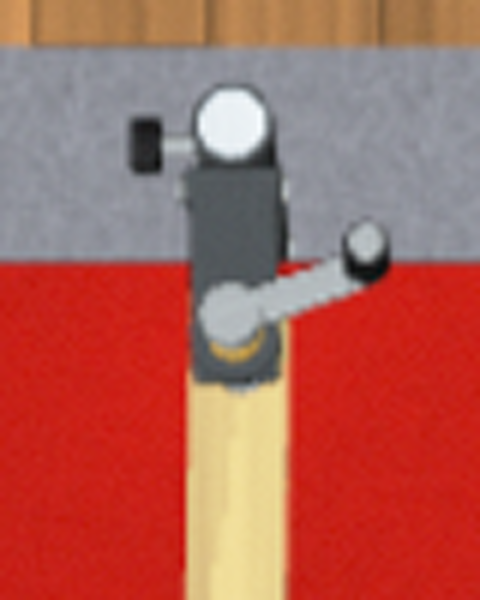

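```bash
python3 - <<'E'
from bench import r
from h import *
t=r.calibration('top')
p=at(t,276,150,.21);q=at(t,215+230/6,110+314/6,.161);print(p,q,np.degrees(np.arctan2(p[1]-q[1],p[0]-q[0])),np.hypot(*(p-q)[:2]))
E
```

```text
[ 0.64604794 -0.00914502  0.21      ] [0.61992219 0.0563381  0.161     ] -68.24952215499309 0.07050244244023626
```

```bash
python3 -c "
from bench import r
print(r.close_job())"
```

```text
the job is handed in; nothing more can be done
None
```

The strip is under the foot, the crank is wound to firm and released, and I handed the job in at about 29 s of the 69 s allowed. The hand-in gave no verdict.

- **Strip:** I gripped the pale plywood strip by its near end, slid it under the foot from the robot's side, lowered it flat and let go. The pictures put its centreline about 1 mm from the screw axis. The axis is about 60 mm from the strip's middle and 40 mm from its far end.
- **Winding:** I took the sleeve and wound clockwise about 415° in one hold. The push was about 5–6 N while the foot was free, with some readings near 7 N at quicker speed. Over the last part it climbed as described, ending at 11.8 N in the last slow push and about 9.7 N after stopping. Both fit "firm".
- **After release:** The hand read 0 N, and the crank had sprung back about 5°. In the last pictures the foot is on the strip, the bystanders look where they were, and the robot touches nothing.

**Not measured:** The actual clamping force was never read. From the push I estimate about 280 N. During winding the hand also felt sideways and vertical forces of up to about 6 and 8 N, because my estimate of the crank's circle was about 1 mm off; I corrected for this as I went.

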